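Seat a die bar and snug the jig's thumbscrew

ROBOT

A 6-joint arm with a two-finger parallel gripper is mounted at the origin on the work surface. World frame = base frame: x ahead of the robot, y to its left, z up, the work surface at z = 0. Lengths are in m, angles in rad, forces in N, time in s.
With the tool pointing down it reaches from about 0.325 to 0.775 m from the base axis. Payload 5.5 kg.
Tool frame: the origin (TCP) lies between the finger pads; the fingertips stand 8 mm ahead of it and the grasp point (between the pads) lies 11 mm behind it (tcp_to_tips is the distance from the TCP to the fingertips, in m); z points along the fingers, y is the direction in which the jaws open and shut (so a half turn about z gives the same grasp; the last joint's range is limited). The gripper opens to 88 mm and grips with 3 to 60 N. Pads are 20 mm wide; open, the fingers measure 115 mm over their backs; the gripper's body (75 mm by 178 mm) begins 61 mm behind the grasp point.
Start: joints at [1.15, 0.091, 1.231, -0, 1.82, -0.057], TCP at [0.214, 0.561, 0.231] pointing down, gripper open.
Joint ranges: [-2.87, 2.87], [-0.86, 2.18], [0.17, 2.46], [-1.51, 4.65], [0.06, 2.69], [-2.65, 2.65]. Speed limits (rad/s): [2.57, 2.57, 3.01, 3.14, 3.14, 3.14].

INTERFACE

Orientations are given as a unit quaternion [w, x, y, z].
In Python, from bench import * gives the robot as it stands. Calls block until the motion is done:
- move_to(position, orientation): joint-space move of the TCP to a pose.
- move_l(position, speed=0.15, orientation=None): straight line of the TCP; orientation=None keeps the orientation; speed is the mean speed in m/s.
- movej(angles): joint-space move.
- gripper_open() and close(): open the fingers fully, or close them until they stop; the grip force is fixed at half the most.
- hold(seconds).
- inverse_kinematics(position, orientation): joint angles nearest the present ones, or None.
- state(): the state.
- get_image(name): name is "scene" or "top"; returns a dict with "frame" (384x512x3 uint8, blue, green, red), "depth" (384x512 float32, m along the optical axis (not along the pixel's ray), 0 where there is no reading), "camera_matrix" (3x3 intrinsics, pixels), "k1" (the pictures are not rectified: a ray, as slopes to the right and down, at radius r is drawn at 1 + k1 r^2 times it, then the intrinsics apply), "view" (4x4, takes a point from world to camera coordinates). Camera axes: x right, y up, looking along -z (the intrinsics and any distortion apply to the point x, -y, -z); pixel columns grow to the right and rows downward; lengths in m; the calibration is good to about 2 mm. A picture is of the moment at which its call begins.
A pose or a line that the arm cannot do raises IKError and nothing moves.
- job_done(): hands the job in, once; it reports no verdict.
The state is a dict: "time": time; "joint_pos": joint angles; "dq": joint speeds; "joint_torque": joint torques, N m; "ee_pos": TCP position; "ee_rot": TCP orientation; "ft_force": force on the tool from outside, world axes, zero at the start; "moment": the same for the moment, N m; "finger_gap": finger opening in m.
Only numpy, scipy, OpenCV 4.12 (cv2) and the standard library are available. Lean on these libraries where they do the work, as an engineer would, in place of code of your own. Each camera call takes 0.05 s, during which the arm holds its last target.

TASK

Push the steel die bar along its channel until it is fully home against the jig's end stop, and only then screw the knurled thumbscrew down on it, clockwise seen from above, a bit at a time until its foot seats on the bar. Stop as soon as the resistance has clearly risen: the bar must be held snugly but the screw must not be overtightened; leave it so, let go, and leave the other things on the bench where they are.

Things in the scene. Friction and masses are not known exactly. Their poses are not given: they have to be found in the camera images.
- jig: Fixed steel clamping jig. Origin on the bench straight below the thumbscrew's axis; x along the channel towards the end stop, z up. Base plate 12 mm thick, 110 mm wide, x = -75 to +70 mm. Two low rails, 43 mm apart, tops 22 mm above the bench, x = -75 to +55 mm, form the bar's channel. A bridge crosses the channel at x = 0.
- stop_face (a point): Centre of the inner face of the jig's end stop (a fixed block across the channel, top 32 mm above the bench), 50 mm along the jig's x from the thumbscrew's axis, 20 mm above the bench.
- bridge: The jig's fixed bridge, 24 mm in x, 101 mm in y, 14 mm thick, on two posts; axes as the jig's. Origin on the thumbscrew's axis on the bridge's top face, 54 mm above the bench; it does not move with the screw, which it carries.
- knob_grip (a point): Point fixed on the screw's axis, 27 mm above the bridge's top: where to grip the thumbscrew's knob, round, knurled, steel, 36 mm across, 22 mm tall, axis upright. Its underside starts 14.5 to 19 mm above the bridge's top and sinks 1.27 mm per rad (8 mm a turn) clockwise from above; this point stays within the knob throughout. Turning freely it resists with about 0.03 N m; it stays as left.
- foot_seat (a point): Point on the axis at the bar's top, 28 mm above the bench, where the screw's 36 mm rubber-faced foot seats. The foot starts 1.3 to 5.5 mm higher, so it touches after 1 to 4.4 rad, unknown. It is slightly springy: past touch each rad adds 10 to 20 N of clamping and 0.1 to 0.2 N m of turning resistance. Snug: 8 to 18 N, 0.12 to 0.2 N m above free turning; over 25 N is overtightened.
- bar: Loose plain steel bar, 140 x 40 x 16 mm, 0.5 to 0.9 kg, flat in the channel under the bridge, its underside 12 mm above the bench. Origin: centre of its underside; x along its length towards the stop. Starts 15 to 40 mm short of the stop; home, its origin is at x = -20 mm in the jig's frame. Its near end (x = -70 mm) always sticks out of the channel and can be pushed there.
- square: Loose small steel try square lying flat, stock 100 x 20 x 14 mm with a 90 mm blade; a bystander. Origin under the centre of the stock.
- screw_cup: Loose small open aluminium cup, 64 mm across the rim, 50 mm high; a bystander. Origin under its centre.
- rail_carriage: Loose steel linear-guide carriage, 60 x 44 x 26 mm; a bystander. Origin under its centre.
- collar: Loose dark steel stepped collar, 48 mm in diameter, 35 mm high; a bystander. Origin under its centre.
Not all that is in view belongs to the job. What is meant by the bar is not blue, and is the smaller of those in its own colour.

How it is judged:
By the outcome, as a careful person would: the job done as asked, in the order asked, and still so for the second after the job is handed in, with the robot touching nothing.
It also fails if it takes over 72 s, if anything falls off the work surface, if the arm or the gripper's body presses on something with over 40 N, if the wrist force passes 120 N, or if a joint passes its speed limit or range.

## Working session

There is one attempt and no reset: what is moved stays moved. The work goes in short steps, each a Python script; the robot and the scene stay as the last script left them, time stands still between calls to the robot, and variables do not carry over. Pictures are saved under pics/ and viewed, and the job is handed in when it is done.

```bash
mkdir -p pics; ls
python3 - <<'E'
from bench import *
import cv2,pickle
for n in("scene","top"):
    d=get_image(n); cv2.imwrite(f"pics/{n}0.png",d["frame"]); pickle.dump(d,open(n+"0.pkl","wb")); print(d["camera_matrix"],d["k1"],d["view"])
print(state())
E
```

```text
pics
[[413.81778408   0.         253.20531825]
 [  0.         413.81778408 184.91996955]
 [  0.           0.           1.        ]] -0.08053637927098961 [[-0.27380152  0.96173611 -0.00981776  0.15944082]
 [-0.64835435 -0.17702427  0.74047218  0.31091797]
 [ 0.71040085  0.20910779  0.6720153  -1.54825782]
 [ 0.          0.          0.          1.        ]]
[[488.87967843   0.         260.99635737]
 [  0.         488.87967843 182.33536189]
 [  0.           0.           1.        ]] 0.014840847278296548 [[-2.27144921e-02 -9.99724054e-01 -5.98899814e-03 -9.23709268e-04]
 [ 9.98507357e-01 -2.29836608e-02  4.95460309e-02 -5.90826792e-01]
 [-4.96700079e-02 -4.85464578e-03  9.98753885e-01 -1.36990696e+00]
 [ 0.00000000e+00  0.00000000e+00  0.00000000e+00  1.00000000e+00]]
{'time': 0.1, 'joint_pos': array([ 1.15031572e+00,  9.17937542e-02,  1.23176679e+00,  7.23536313e-06,
        1.81979788e+00, -5.67478558e-02]), 'dq': array([-0.00012804, -0.00231782, -0.00073655,  0.00022424,  0.00020727,
       -0.00092768]), 'joint_torque': array([ 1.51744251e-03, -4.47859132e+01, -4.07568848e+01,  7.00221467e-02,
        2.85282440e-02, -9.35789149e-05]), 'ee_pos': array([0.21338218, 0.56050439, 0.2296131 ]), 'ee_rot': array([-2.12082319e-04,  1.80864537e-01,  9.83507621e-01, -8.57038030e-04]), 'ft_force': array([-0.81773948,  0.98498369, -0.26817527]), 'moment': array([-0.01488657,  0.0001531 ,  0.01134923]), 'finger_gap': 0.08814317597976387}
```

View pics/scene0.png

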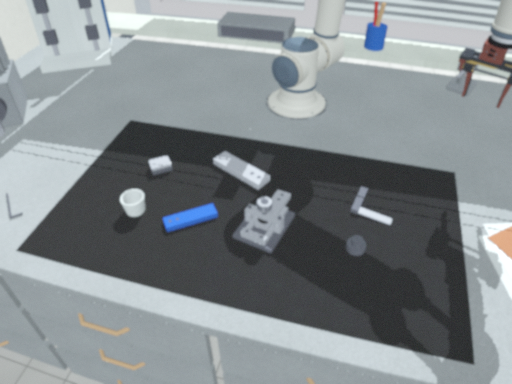

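View pics/top0.png

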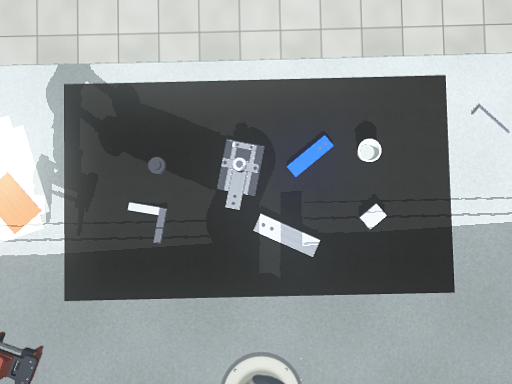

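```bash
python3 - <<'E'
import cv2,pickle
d=pickle.load(open("top0.pkl","rb"));s=pickle.load(open("scene0.pkl","rb"))
cv2.imwrite("pics/t1.png",cv2.resize(d["frame"][125:225,190:290],None,fx=6,fy=6,interpolation=cv2.INTER_CUBIC))
cv2.imwrite("pics/s1.png",cv2.resize(s["frame"][180:260,220:310],None,fx=7,fy=7,interpolation=cv2.INTER_CUBIC))
E
cat > h.py <<'E'
import numpy as np,cv2,pickle
def unproj(d,u,v,z=None):
    """world point on plane z, or by depth"""
    K=d["camera_matrix"];V=d["view"];k=d["k1"]
    xd=np.array([(u-K[0,2])/K[0,0],(v-K[1,2])/K[1,1]]);x=xd.copy()
    for _ in range(20): x=xd/(1+k*(x@x))
    R=V[:3,:3];c=-R.T@V[:3,3];r=R.T@np.array([x[0],-x[1],-1])
    if z is None: t=float(d["depth"][int(round(v)),int(round(u))])
    else: t=(z-c[2])/r[2]
    return c+t*r
def proj(d,p):
    K=d["camera_matrix"];V=d["view"];q=V[:3,:3]@p+V[:3,3]
    x=np.array([q[0],-q[1]])/-q[2];x=x*(1+d["k1"]*(x@x))
    return K[0,0]*x[0]+K[0,2],K[1,1]*x[1]+K[1,2]
E
```

```text
(no output)
```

View pics/t1.png

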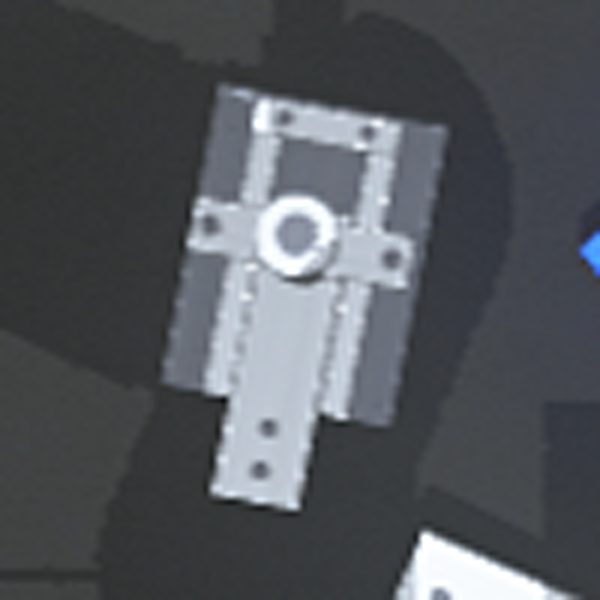

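View pics/s1.png

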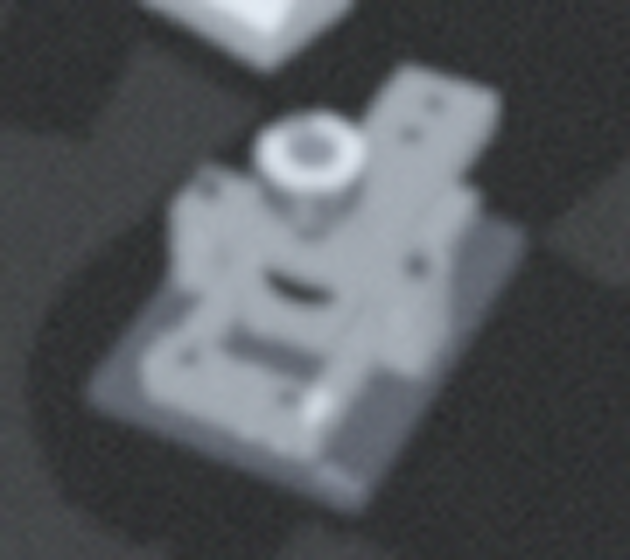

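Run:
```python
from h import *
from scipy.optimize import least_squares
T=pickle.load(open("top0.pkl","rb"));S=pickle.load(open("scene0.pkl","rb"))
t=lambda x,y:(190+(x+.5)/6-.5,125+(y+.5)/6-.5); s=lambda x,y:(220+(x+.5)/7-.5,180+(y+.5)/7-.5)
obs=[(T,t(220,85),(70,55,12)),(T,t(447,128),(70,-55,12)),(T,t(165,383),(-75,55,12)),(T,t(390,425),(-75,-55,12)),
(T,t(197,197),(12,50.5,54)),(T,t(188,246),(-12,50.5,54)),(T,t(414,238),(12,-50.5,54)),(T,t(405,290),(-12,-50.5,54)),
(S,s(90,390),(70,-55,12)),(S,s(358,512),(70,55,12)),(S,s(527,235),(-75,55,12))]
def W(p,l):
    l=np.array(l)/1e3;c,q=np.cos(p[2]),np.sin(p[2]);return np.array([p[0]+c*l[0]-q*l[1],p[1]+q*l[0]+c*l[1],l[2]])
for sub in(obs[:8],obs):
    f=lambda p:np.concatenate([np.array(proj(d,W(p,l)))-uv for d,uv,l in sub])
    r=least_squares(f,[.6,.03,-.2]);print(r.x,r.fun.round(2).reshape(-1,2).tolist())
p=r.x
print(p.tolist())
# knob top centre & bar end
for h in(.085,.095): print(unproj(T,*t(297,237),h))
for c in((213,494),(300,510)):
    w=unproj(T,*t(*c),.028);dx=w[:2]-p[:2];c_,q=np.cos(p[2]),np.sin(p[2]);print("bar end local",c_*dx[0]+q*dx[1],-q*dx[0]+c_*dx[1])
w=unproj(T,*t(297,210));print("knob depth",w, unproj(T,*t(325,237)), unproj(T,*t(210,223)),unproj(T,*t(260,440)))
```

```text
[ 0.63789652  0.04260221 -0.20959308] [[-0.02, -0.13], [0.06, -0.19], [-0.52, 0.15], [0.07, 0.35], [0.27, -0.07], [0.12, 0.29], [0.06, -0.14], [-0.06, -0.27]]
[ 0.63867887  0.04351104 -0.20936955] [[-0.35, -0.39], [-0.27, -0.46], [-0.84, -0.11], [-0.25, 0.08], [-0.07, -0.34], [-0.22, 0.02], [-0.27, -0.42], [-0.39, -0.55], [-0.87, -0.49], [-0.31, -2.23], [-0.58, -0.54]]
[0.638678868938791, 0.04351103646550119, -0.20936954599306393]
[0.63772138 0.04311786 0.085     ]
[0.63683876 0.04262816 0.095     ]
bar end local -0.12187724437860913 0.01912654040245182
bar end local -0.12166604397508365 -0.02215677024136247
knob depth [0.6488119  0.04233258 0.09597434] [0.63688006 0.03030291 0.09124425] [0.64706228 0.08384348 0.06227748] [0.54815336 0.06527299 0.02573388]
```

```bash
cat >> h.py <<'E'
P=np.array([.6380,.0429]);YAW=-.2095
def q(ang): # tool down, tool y at world angle ang
    f=(ang+np.pi/2)/2; return [0,float(np.cos(f)),float(np.sin(f)),0]
def L(x,y,z): c,s=np.cos(YAW),np.sin(YAW);return [P[0]+c*x-s*y,P[1]+s*x+c*y,z]
def ft(st,f0=0):
    F=np.array(st["ft_force"])-f0;c,s=np.cos(YAW),np.sin(YAW);return np.array([c*F[0]+s*F[1],-s*F[0]+c*F[1],F[2]])
E
python3 - <<'E'
from bench import *
from h import *
T=pickle.load(open("top0.pkl","rb"))
print(unproj(T,261,214),unproj(T,254,228))
O=q(np.pi/2+YAW)
print(inverse_kinematics(L(-.152,0,.03),O))
close()
move_to(L(-.152,0,.12),O);print(state()["time"])
move_l(L(-.152,0,.026),.12);s=state();print(s["time"],s["ee_pos"],s["finger_gap"],ft(s))
d=get_image("top");cv2.imwrite("pics/t2.png",cv2.resize(d["frame"][125:225,190:290],None,fx=6,fy=6,interpolation=cv2.INTER_CUBIC))
E
```

```text
[ 0.50123984 -0.01243447  0.01864549] [0.46264058 0.00802366 0.02355568]
[ 8.23678272e-02 -1.38603794e-01  1.81436634e+00 -4.44089210e-16
  1.46583011e+00 -1.27892850e+00]
3.4917
4.425 [0.48990617 0.07462289 0.0269001 ] 0.0005722082440148756 [-0.66382627 -0.53647809 -0.44009726]
```

View pics/t2.png

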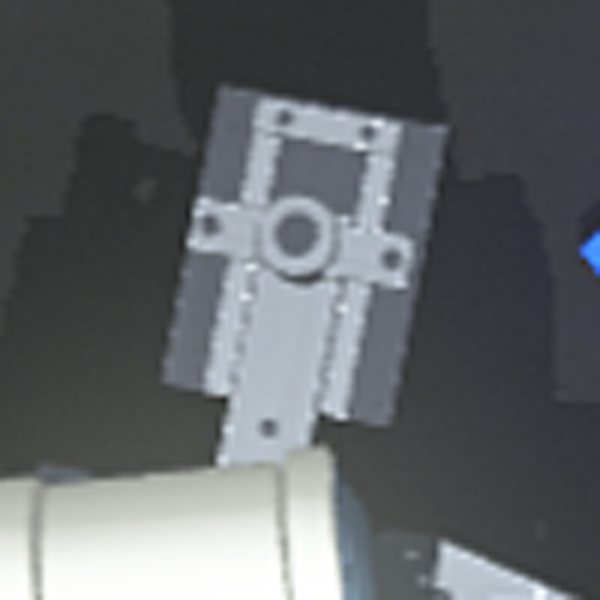

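Run:
```python
from bench import *
from h import *
s=state();f0=np.array(s["ft_force"])
x=-.152;step=.004
while x<-.088:
    if x>-.110: step=.001
    x+=step
    move_l(L(x,0,.026),.03)
    s=state();F=ft(s,f0)
    e=np.array(s["ee_pos"][:2])-P; c,q_=np.cos(YAW),np.sin(YAW)
    print(round(x,4),round(c*e[0]+q_*e[1],4),F.round(1),round(s["time"],2))
    if abs(F[0])>12: break
```

```text
-0.148 -0.1475 [-0.3  1.4  0.2] 4.76
-0.144 -0.1439 [0.4 0.3 0.2] 5.04
-0.14 -0.1399 [-0.1  0.5  0.4] 5.33
-0.136 -0.1359 [-1.7 -0.3 -0.3] 5.61
-0.132 -0.1319 [-0.3  0.6  1.2] 5.89
-0.128 -0.1284 [-4.1  0.6  2.6] 6.17
-0.124 -0.124 [-2.7  0.4  1.1] 6.46
-0.12 -0.1199 [-3.7  0.3 -0.1] 6.74
-0.116 -0.1158 [-3.3  0.5  0.3] 7.03
-0.112 -0.1119 [-2.1  0.5 -0.3] 7.31
-0.108 -0.1079 [-1.9  1.   0.4] 7.59
-0.107 -0.1072 [-4.6  0.3  1.8] 7.84
-0.106 -0.1061 [-4.2  1.   0.7] 8.09
-0.105 -0.1049 [-3.2  0.7  0.6] 8.34
-0.104 -0.1039 [-4.2 -0.1 -0.2] 8.59
-0.103 -0.1029 [-3.1 -0.2  0.2] 8.84
-0.102 -0.1019 [-3.3  0.4 -0.6] 9.09
-0.101 -0.101 [-3.8 -0.2  0.5] 9.34
-0.1 -0.101 [-7.   0.3  2.3] 9.59
-0.099 -0.1009 [-11.3  -0.6   4.6] 9.84
-0.098 -0.1008 [-16.1  -0.    7.9] 10.09
```

Run:
```python
from bench import *
from h import *
move_l(L(-.130,0,.026),.12)
move_l(L(-.130,0,.16),.2)
gripper_open()
s=state();print(s["time"],s["finger_gap"])
move_to(L(-.10,0.14,.22),q(np.pi/2+YAW))
d=get_image("top");cv2.imwrite("pics/t3.png",cv2.resize(d["frame"][125:225,190:290],None,fx=6,fy=6,interpolation=cv2.INTER_CUBIC))
d=get_image("scene");cv2.imwrite("pics/s3.png",cv2.resize(d["frame"][180:260,220:310],None,fx=7,fy=7,interpolation=cv2.INTER_CUBIC))
s=state();print(s["time"])
for a in(2.5,2.3,1.5,-1.5,-2.5):
    print(a,inverse_kinematics(L(0,0,.07),q(a+.067)))
```

```text
12.7 0.08768841534418718
13.4667
2.5 [ 1.39437584e-02  2.22771527e-01  1.37017955e+00 -4.44089210e-16
  1.54864158e+00 -2.55305624e+00]
2.3 [ 1.39437584e-02  2.22771527e-01  1.37017955e+00 -4.44089210e-16
  1.54864158e+00 -2.35305624e+00]
1.5 [ 1.39437584e-02  2.22771527e-01  1.37017955e+00 -4.44089210e-16
  1.54864158e+00 -1.55305624e+00]
-1.5 [ 1.39437584e-02  2.22771527e-01  1.37017955e+00 -4.44089210e-16
  1.54864158e+00  1.44694376e+00]
-2.5 [ 1.39437584e-02  2.22771527e-01  1.37017955e+00 -4.44089210e-16
  1.54864158e+00  2.44694376e+00]
```

View pics/t3.png

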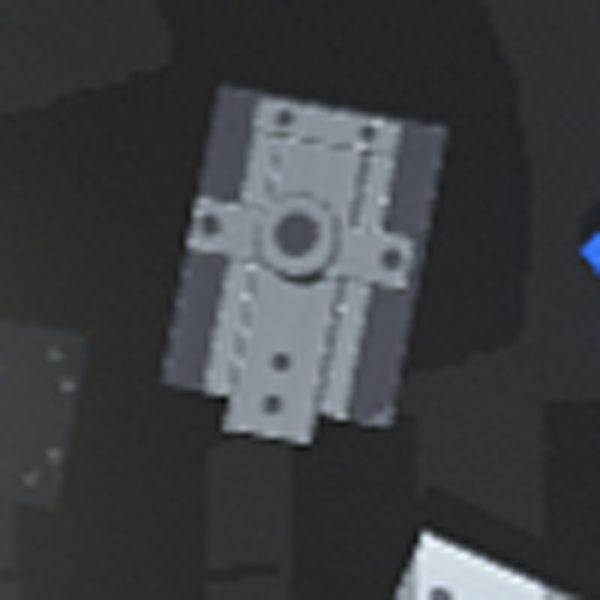

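View pics/s3.png

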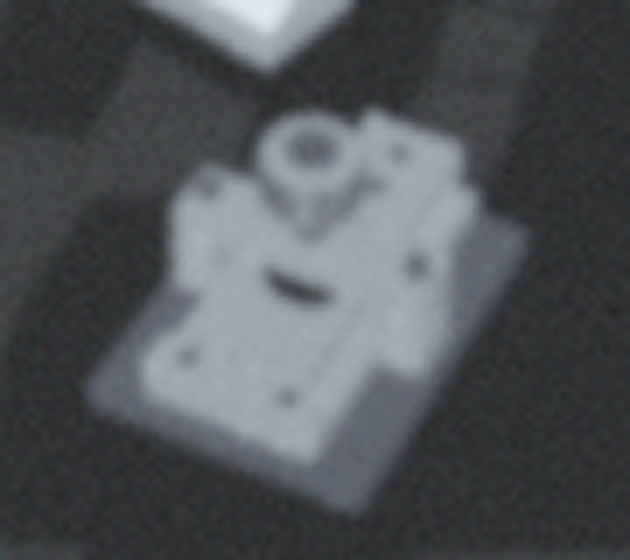

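Run:
```python
from bench import *
from h import *
A=2.567
move_to(L(0,0,.13),q(A))
move_l(L(0,0,.0705),.12)
hold(.2);s0=state();print(s0["time"],s0["ee_pos"],s0["ft_force"],s0["moment"])
close();hold(.2)
s=state();print(s["time"],s["ee_pos"],s["finger_gap"],s["joint_pos"][5])
u=np.array([np.cos(A),np.sin(A)])
dF=s["ft_force"]-s0["ft_force"];print("dF",dF,"jaw",dF[:2]@u,"dM",s["moment"]-s0["moment"])
pickle.dump((s0["ft_force"],s0["moment"],s["moment"]),open("f0.pkl","wb"))
```

```text
15.6333 [0.63869662 0.04293076 0.07195927] [-0.02942857  0.26782508 -1.16500556] [0.07318098 0.01887538 0.02229142]
16.6917 [0.63803211 0.04286912 0.0704942 ] 0.03537455797304187 -2.553053137808843
dF [ 0.79203775 -0.6236608   1.05451908] jaw -1.0038026117170589 dM [-0.01129795 -0.04248615 -0.02956364]
```

```bash
cat >> h.py <<'E'
from bench import *
import json
def rd(n=4):
    M=[];F=[];
    for _ in range(n):
        s=state();M.append(s["moment"]);F.append(s["ft_force"]);hold(.02)
    return np.mean(M,0),np.mean(F,0),np.std(M,0)[2],s
A0=2.567;Z0=.0705
def turn(th): # cumulative from A0
    move_l(L(0,0,Z0-.00127*th),.15,q(A0-th))
E
python3 - <<'E'
from h import *
f0,m0,_=pickle.load(open("f0.pkl","rb"))
for th in(.1,.2,.3,.45,.6):
    turn(th);M,F,sd,s=rd();print(th,round(s["time"],2),round(s["joint_pos"][5],3),"Mz",(M-m0).round(3),round(sd,3),"F",(F-f0).round(1),round(s["joint_torque"][5],3),round(s["finger_gap"],4))
E
```

```text
0.1 16.99 -2.456 Mz [-0.026  0.008 -0.015] 0.03 F [ 0.1 -0.3  1. ] 0.066 0.0356
0.2 17.31 -2.357 Mz [ 0.062  0.096 -0.063] 0.02 F [-0.5 -0.2  0.4] 0.052 0.0355
0.3 17.62 -2.257 Mz [ 0.152  0.172 -0.025] 0.01 F [-0.9  0.6  1.3] 0.049 0.035
0.45 17.99 -2.108 Mz [ 0.235  0.292 -0.066] 0.01 F [-1.9  1.1  1.9] 0.037 0.0353
0.6 18.36 -1.958 Mz [ 0.385  0.375 -0.043] 0.023 F [-2.4  1.9  1.5] 0.037 0.0354
```

```bash
cat >> h.py <<'E'
off=np.array(json.load(open("off.json"))) if __import__("os").path.exists("off.json") else np.zeros(2)
f0,m0,_=pickle.load(open("f0.pkl","rb"))
def step(th,n=4):
    global off
    p=np.array(L(0,0,Z0-.00127*th));p[:2]+=off
    move_l(p,.15,q(A0-th));M,F,sd,s=rd(n)
    print(round(th,2),round(s["time"],2),round(s["joint_pos"][5],3),"Mz",round((M-m0)[2],3),round(sd,3),"F",(F-f0).round(1),"tq",round(s["joint_torque"][5],3),"off",(off*1e3).round(2),flush=True)
    off=off+.5*(F-f0)[:2]/4600; json.dump(off.tolist(),open("off.json","w"))
    return (M-m0)[2],s
E
python3 - <<'E'
from h import *
th=.6
while th<1.79:
    th+=.2
    m,s=step(th)
E
```

```text
0.8 18.77 -1.758 Mz -0.032 0.028 F [-2.5  3.5  1.9] tq 0.024 off [0. 0.]
1.0 19.19 -1.557 Mz -0.042 0.034 F [-1.9  3.6  1.2] tq 0.025 off [-0.27  0.38]
1.2 19.61 -1.356 Mz -0.039 0.016 F [-0.6  3.4  0.7] tq 0.025 off [-0.47  0.77]
1.4 20.02 -1.156 Mz -0.015 0.015 F [ 1.4  1.7 -0.2] tq 0.025 off [-0.53  1.14]
1.6 20.44 -0.956 Mz -0.058 0.01 F [ 1.2  1.4 -0.2] tq 0.025 off [-0.38  1.33]
1.8 20.86 -0.755 Mz -0.058 0.02 F [ 2.2  0.2 -0.7] tq 0.025 off [-0.24  1.48]
```

Run:
```python
from h import *
th=1.8
while th<4.99:
    th+=.15
    m,s=step(th,3)
    if s["joint_torque"][5]>.08 or m>.05: break
```

```text
1.95 21.21 -0.606 Mz -0.072 0.017 F [ 1.9 -0.4 -0.4] tq 0.087 off [-0.   1.5]
```

Run:
```python
from h import *
def r():
    M,F,sd,s=rd(8);print(s["time"],(M-m0).round(3),sd,(F-f0).round(1),s["joint_torque"].round(3))
r()
for th in(2.05,2.15):
    step(th,4);r()
```

```text
21.3417 [-0.132 -0.316 -0.02 ] 0.04298805214909712 [ 1.9 -0.2 -0.4] [ 2.710e-01 -5.037e+01 -3.998e+01  1.600e-01  6.300e-01 -5.000e-03]
2.05 21.66 -0.504 Mz -0.054 0.021 F [ 0.8 -0.9  0. ] tq 0.056 off [0.2  1.47]
21.7917 [-0.201 -0.131 -0.01 ] 0.01725843175948423 [ 0.9 -1.   0.1] [ 4.5400e-01 -5.0182e+01 -4.0164e+01  2.8700e-01  2.8800e-01 -1.0000e-03]
2.15 22.11 -0.404 Mz -0.073 0.027 F [ 0.4 -0.3  0.5] tq 0.057 off [0.28 1.37]
22.2417 [-0.189 -0.029 -0.01 ] 0.03959513994848311 [ 0.3 -0.4  0.4] [ 2.7200e-01 -5.0098e+01 -4.0275e+01  2.0900e-01  1.0200e-01 -3.0000e-03]
```

```bash
cat >> h.py <<'E'
def stepb(th):
    global off
    p=np.array(L(0,0,Z0-.00127*th));p[:2]+=off
    move_l(p,.15,q(A0-th))
    M=[];T=[];F=[]
    for i in range(5):
        s=state();M.append((s["moment"]-m0)[2]);T.append(s["joint_torque"][5]);F.append(s["ft_force"]-f0);hold(.017)
    F=np.mean(F,0)
    print(round(th,2),round(s["time"],2),round(s["joint_pos"][5],3),"M",np.round(M,3),round(np.mean(M),3),"T",np.round(T,3),"F",F.round(1),flush=True)
    off=off+.5*F[:2]/4600; json.dump(off.tolist(),open("off.json","w"))
    return np.mean(M),np.mean(T)
E
python3 - <<'E'
from h import *
for th in(2.3,2.45,2.6,2.75): stepb(th)
E
```

```text
2.3 22.62 -0.255 M [-0.033 -0.027 -0.045 -0.035 -0.102] -0.048 T [0.296 0.18  0.098 0.044 0.012] F [ 0.2 -0.5  0.5]
2.45 23.01 -0.105 M [-0.051 -0.049 -0.022 -0.06  -0.037] -0.044 T [0.286 0.17  0.09  0.039 0.011] F [0.6 0.  0.5]
2.6 23.39 0.045 M [-0.012 -0.058 -0.052 -0.046 -0.063] -0.047 T [0.285 0.169 0.089 0.039 0.011] F [ 1.5 -0.  -0.3]
2.75 23.77 0.195 M [-0.059 -0.018 -0.102  0.011 -0.026] -0.039 T [0.284 0.168 0.088 0.038 0.011] F [1.3 0.4 0.3]
```

Run:
```python
from h import *
th=2.75
while th<4.9:
    th+=.15
    m,t=stepb(th)
    if abs(m+.045)>.035 or abs(t-.118)>.03: break
```

```text
2.9 24.16 0.345 M [-0.065 -0.09  -0.063 -0.077 -0.025] -0.064 T [0.284 0.168 0.088 0.038 0.011] F [ 1.3  0.3 -0.4]
3.05 24.54 0.495 M [-0.031 -0.054 -0.072 -0.048 -0.026] -0.046 T [0.283 0.167 0.088 0.038 0.01 ] F [ 1.3 -0.   0.2]
3.2 24.93 0.645 M [-0.042 -0.045 -0.063 -0.048 -0.045] -0.049 T [0.283 0.167 0.087 0.038 0.01 ] F [ 0.4 -0.7  0.3]
3.35 25.31 0.795 M [-0.056 -0.074 -0.038 -0.008 -0.025] -0.04 T [0.283 0.167 0.087 0.038 0.01 ] F [ 1.1 -1.   0. ]
3.5 25.69 0.944 M [-0.073 -0.052 -0.029  0.016 -0.023] -0.032 T [0.283 0.167 0.087 0.037 0.01 ] F [ 0.7 -1.3  0.5]
3.65 26.07 1.094 M [-0.061 -0.062 -0.038 -0.071 -0.032] -0.053 T [0.283 0.167 0.087 0.037 0.01 ] F [ 0.1 -1.7  0.7]
3.8 26.46 1.244 M [-0.028 -0.074 -0.011 -0.075 -0.034] -0.045 T [0.282 0.166 0.087 0.037 0.01 ] F [ 0.3 -1.   0.4]
3.95 26.84 1.394 M [-0.055 -0.064 -0.076 -0.054 -0.027] -0.055 T [0.283 0.167 0.087 0.037 0.01 ] F [ 0.4 -1.7  0.4]
4.1 27.23 1.543 M [-0.087 -0.081 -0.022 -0.034 -0.004] -0.046 T [0.282 0.166 0.086 0.037 0.009] F [ 0.  -0.9  0.4]
4.25 27.61 1.693 M [-0.061 -0.018 -0.071 -0.088 -0.006] -0.049 T [0.272 0.157 0.078 0.029 0.002] F [-0.5 -0.8  0.9]
4.4 27.99 1.843 M [-0.03  -0.112 -0.092 -0.062 -0.083] -0.076 T [ 0.256  0.141  0.062  0.014 -0.012] F [-0.6 -0.9  1. ]
4.55 28.38 1.993 M [-0.118 -0.096 -0.045 -0.074 -0.045] -0.076 T [ 0.241  0.127  0.049  0.001 -0.024] F [-0.8 -0.7  1.6]
```

Run:
```python
from h import *
for th in(4.7,4.85,5.0): 
    m,t=stepb(th)
    if m<-.2: break
s=state();print(s["ee_pos"],s["finger_gap"],s["time"])
```

```text
4.7 28.76 2.143 M [-0.098 -0.1   -0.044 -0.071 -0.125] -0.088 T [ 0.225  0.112  0.035 -0.012 -0.038] F [-1.3 -0.8  2.4]
4.85 29.14 2.293 M [-0.102 -0.096 -0.091 -0.103 -0.078] -0.094 T [ 0.204  0.092  0.016 -0.03  -0.055] F [-1.6 -1.4  2.9]
5.0 29.52 2.443 M [-0.161 -0.14  -0.15  -0.129 -0.127] -0.141 T [ 0.184  0.073 -0.002 -0.048 -0.073] F [-1.  -0.5  3.4]
[0.63899246 0.04287688 0.06440504] 0.035598790897267245 29.5417
```

```bash
python3 - <<'E'
from h import *
import h
gripper_open()
p=np.array(L(0,0,.0705));p[:2]+=off
move_l(p,.1)
# rotate back a half turn in two safe parts via joint 6
j=np.array(state()["joint_pos"]);j[5]-=np.pi;movej(j)
move_l(p,.1,q(A0-5.0+np.pi))
hold(.2);M,F,sd,s=rd(6);print(s["time"],s["joint_pos"][5],s["ee_pos"],M,F)
close();hold(.2)
M2,F2,_,s=rd(4);print(s["time"],s["finger_gap"],M2-M,F2-F)
pickle.dump((F,M,M2),open("f0.pkl","wb"))
E
sed -i 's/^A0=2.567;Z0=.0705/A0=2.567+np.pi;Z0=.0705+.00127*5/' h.py
```

```text
33.9083 -0.6948108942353365 [0.63874895 0.04281608 0.0705673 ] [-0.01885736  0.01254566  0.00358822] [ 0.04717181  0.29431165 -0.12231775]
35.0333 0.035389188462183176 [ 0.11634772 -0.20596266  0.0044086 ] [ 1.23922973  0.722012   -0.56649022]
```

Run:
```python
from h import *
for th in(5.15,5.3):
    m,t=stepb(th)
    if m<-.165: break
```

```text
5.15 35.42 -0.548 M [-0.148 -0.106 -0.171 -0.139 -0.115] -0.136 T [ 0.191  0.08   0.002 -0.051 -0.083] F [0.9 1.1 0.2]
5.3 35.8 -0.399 M [-0.164 -0.099 -0.116 -0.107 -0.124] -0.122 T [ 0.169  0.06  -0.015 -0.063 -0.093] F [-0.1  0.4  1.3]
```

Run:
```python
from h import *
for th in(5.45,5.55):
    m,t=stepb(th)
    if m<-.18: break
```

```text
5.45 36.18 -0.249 M [-0.169 -0.168 -0.147 -0.214 -0.153] -0.17 T [ 0.14   0.033 -0.04  -0.086 -0.114] F [-1.9 -0.3  2.8]
5.55 36.52 -0.149 M [-0.171 -0.198 -0.135 -0.085 -0.153] -0.148 T [ 0.149  0.036 -0.042 -0.093 -0.122] F [-1.6 -0.5  3.4]
```

Run:
```python
from h import *
stepb(5.64)
gripper_open()
p=np.array(state()["ee_pos"]);p[2]=.16
move_l(p,.12)
move_to(L(-.10,0.16,.25),q(np.pi/2+YAW))
d=get_image("top");cv2.imwrite("pics/t4.png",d["frame"]);cv2.imwrite("pics/t5.png",cv2.resize(d["frame"][125:225,190:290],None,fx=6,fy=6,interpolation=cv2.INTER_CUBIC))
d=get_image("scene");cv2.imwrite("pics/s5.png",cv2.resize(d["frame"][180:260,220:310],None,fx=7,fy=7,interpolation=cv2.INTER_CUBIC))
print(state()["time"],state()["ft_force"])
```

```text
5.64 36.85 -0.058 M [-0.181 -0.217 -0.166 -0.158 -0.126] -0.169 T [ 0.104  0.004 -0.066 -0.11  -0.136] F [-1.6 -0.4  4. ]
39.7417 [ 0.34412638  0.04794274 -0.7567399 ]
```

View pics/t4.png

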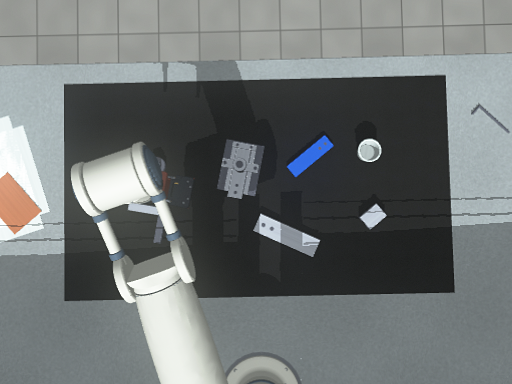

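View pics/t5.png

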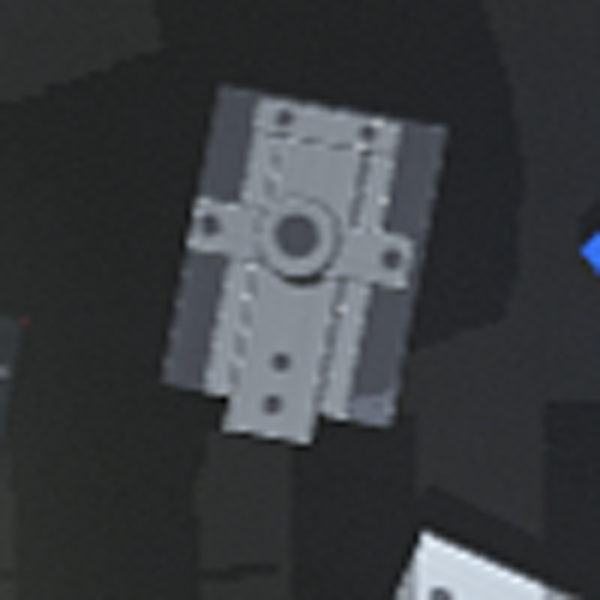

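View pics/s5.png

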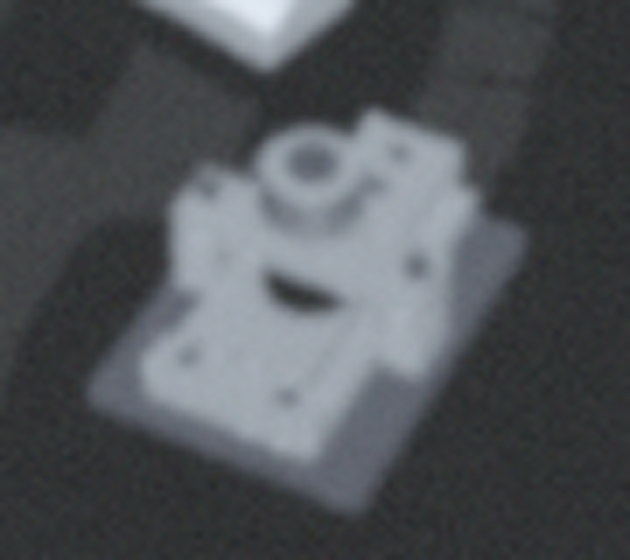

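The pictures show the bar closed up against the stop, with its near end at crop pixels (222,430)–(310,443), unchanged. The knob has sunk from scene-crop row 148 to 158, and the other objects in view haven't moved. I'm handing it in.

```bash
python3 -c "
from bench import *
job_done(); print(state()['time'])"
```

```text
the job is handed in; nothing more can be done
the job is handed in; nothing more can be done
```

I pushed the bar home against the end stop, then screwed the thumbscrew down on it until the resistance had clearly risen. I let go, backed the arm clear and handed the job in. The arm's clock read 39.7 s just before that, against the 72 s limit.

- **Bar:** it moved about 31 mm. The push force rose from about 4 N to 16 N while the bar stood still, at the position expected for home. Pictures before and after screwing show it closed up against the stop, with no visible shift.
- **Thumbscrew:** I turned it about 5.6 rad clockwise in small steps, with one regrasp. The foot touched at about 4.2 rad.
- **Tightness:** the last wrist reading was about 0.17 N m, or about 0.14 N m above free turning. The last-joint torque gave a similar rise of about 0.14–0.15 N m. That is inside the 0.12–0.2 N m snug range.
- **Less certain:** single wrist torque readings scattered by about 0.02 N m, and consecutive averages near the end did not rise steadily. The clamping force could not be measured; I estimate 12–15 N, with 18 N at worst.
- **Other objects:** the cup, carriage, larger grey bar and blue bar had not moved in the last top picture. The arm partly hid the square and covered the collar, so I did not check those two fully. No path went low near them.

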